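# Nudge the hopper plate home on the filling stand

## Task

The aluminium hopper plate on the blue filling stand is riding up on the stand's two locating pins. Nudge it sideways with the fingertips, without lifting it or tipping it up, until both of its holes drop over the pins and it lies flat on the deck, then move clear. Leave the cup, jar and other things around it alone.

Things in the scene. Friction and masses are not known exactly. Their poses are not given: they have to be found in the camera images.
- stand: Blue filling stand, fixed; its place and yaw differ each start. Origin on the table below the middle between the pins; y from right to left pin, z up. Flat deck: top 120 mm above the table, x -110 to +165, y -150 to +215 mm, with a chute opening x -5 to +75, y -55 to +55 mm. Thin white lines on the deck at x = 0, from the pins outward to y = -147 and +142 mm, point at the pins.
- pin_left (a point): Tip of the left locating pin of the stand, at stand x = 0, y = +85 mm, 11 mm above the deck. Steel, 12 mm diameter, straight for 5 mm and then a round dome. At the start it is hidden under the plate.
- pin_right (a point): Tip of the right locating pin, the same, at stand x = 0, y = -85 mm.
- plate: Loose aluminium hopper plate, 190 (x) x 220 (y) x 6 mm, about 0.6 kg. Origin at the centre of its underside. At the start it lies 20 to 45 mm off home towards the stand's +x, up to 15 mm to either side, up to 0.12 rad turned; its -x part rides on both pin tips, its +x edge on the deck (slope about 4 degrees). It slides under a push of some 3 to 8 N. A press down on its -x edge would tip it up.
- collar (a point): Centre of the plate's collar at its upper rim, 36 mm above the plate's origin. The collar is four upright 4 mm walls on the plate around an open 80 (x) x 110 mm (y) rectangle (plate x -40 to +40, y -55 to +55 mm), 30 mm tall above the plate's top. Fingertips can push the plate any way from inside the collar, or from outside on collar or edges.
- home (a point): Where the plate's origin belongs: on the deck, 120 mm above the table, at stand x = +35, y = 0 mm, with the plate's axes along the stand's.
- hole_left (a point): Centre of the plate's left hole at the underside (plate x = -35, y = +85 mm); it belongs over pin_left. At home it is at deck height, 120 mm above the table.
- hole_right (a point): Centre of the plate's right hole at the underside (plate x = -35, y = -85 mm); it belongs over pin_right.
- cup: Small loose steel cup, 48 mm diameter, 45 mm tall, standing on the deck's left wing; origin at the centre of its underside. Leave alone.
- jar: Small loose white jar with a red cap, 36 mm diameter, 55 mm tall, on the deck's left wing; origin at the centre of its underside. Leave alone.
- tub: Loose white open tub, 170 by 130 by 80 mm, on the table to the left. Leave alone.
- bowl: Loose steel bowl, 120 mm across, 50 mm tall, on the table to the left. Leave alone.
- scoop: Loose steel spoon lying on the table to the right. Leave alone.
- shaker: Loose white jar with a blue cap, 60 mm diameter, 120 mm tall, on the table to the right. Leave alone.

How it is judged:
By the outcome, as a careful person would: the job done as asked, in the order asked, and still so for the second after the job is handed in, with the robot touching nothing.
It also fails if it takes over 45 s, if anything falls off the work surface, if the arm or the gripper's body presses on something with over 40 N, if the wrist force passes 120 N, or if a joint passes its speed limit or range.

## Robot

A 7-joint arm with a two-finger parallel gripper is mounted at the origin on the work surface. World frame = base frame: x ahead of the robot, y to its left, z up, the work surface at z = 0. Lengths are in m, angles in rad, forces in N, time in s.
With the tool pointing down it reaches from about 0.35 to 0.9 m from the base axis. Payload 8.1 kg.
Tool frame: the origin (TCP) lies midway between the tips of the shut fingers; the grasp point (between the pads) lies 19 mm behind it; x points along the fingers, z is the direction in which the jaws open and shut, and the axes are right-handed (so a half turn about x gives the same grasp; the last joint's range is limited). The gripper opens to 92 mm and grips with 3 to 60 N. Pads are 19 mm wide; open, the fingers measure 130 mm over their backs; the gripper's body (75 mm by 190 mm) begins 47 mm behind the grasp point.
Start: joints at [1.213, 0.434, 0.025, 1.573, -0.012, 1.134, -0.075], TCP at [0.158, -0.605, 0.227] pointing down, gripper open.
Joint ranges: [-2.62, 2.62], [-0.44, 2.09], [-1.27, 1.32], [0.08, 2.57], [-1.32, 4.46], [0.12, 2], [-2.74, 2.74]. Speed limits (rad/s): [2.22, 2.22, 3.01, 3.01, 3.14, 3.14, 3.14].

## Interface

Orientations are given as a rotation vector (axis times angle).
In Python, from cell import arm, optics, finder gives the robot as it stands.
- The arm moves only by the tool send_rows, never from a script. Its argument "rows" is a list that holds one entry, the list of rows, each a list of 7 numbers: the shift along the tool's x, y, z in mm, then the turn, a rotation vector about the tool's x, y, z in degrees, then the opening in per cent of the stroke, from 0 (shut) to 100 (fully open). A call has exactly 8 rows; each row is the pose to reach, as a shift and turn from the pose commanded when the call began, along the tool's axes at that moment; what a row does not reach only later rows make up. A row lasts 1/10 s, in which the tool goes at most 50 mm and 8.59 degrees, less where a joint would pass 70% of its speed; a pose out of reach is approached as far as the arm can. A call with a gripper value outside its range is refused whole. The fingers move at their own pace and stop on an object; "grip_force" is the grip in N (left out, the last holds). Time passes only in rows, so rows that repeat a pose let the fingers close, or fill a call up. It gives the time, the measured TCP pose, the force and the opening at its end, in the units of the state.
- arm.observe(): the state, without advancing time (a new reading comes with each control period).
- optics.get_image(name): name is "side" or "top" or "wrist"; returns (picture, depth): 400x640x3 uint8, red, green, blue; 400x640 float32, m along the optical axis (not along the pixel's ray), 0 where there is no reading.
- optics.get_calibration(name): a dict with "camera_matrix" (3x3 intrinsics, pixels), "D" ([k1, k2, p1, p2, k3] as OpenCV has them; the pictures are not rectified), "position" and "orientation" of the camera in the world; the wrist camera has in their place "T_tool_cam" (4x4, takes a point from camera to tool coordinates, whose origin is the TCP and whose axes are the tool frame's). Camera axes: x right, y up, looking along -z (the intrinsics and any distortion apply to the point x, -y, -z); pixel columns grow to the right and rows downward; lengths in m; the calibration is good to about 2 mm. A picture is of the moment at which its call begins: read the wrist's pose just before it. get_calibration takes no time and is no camera call.
- arm.sign_off(): hands the job in, once; it reports no verdict.
Trained networks look in the newest picture that a camera, given by its name, has taken for a name from the list of things; names that differ only in an ending like _2 or _b are one class to them, and where a whole thing is asked for, a point or a joint stands for the part that bears it (a point fixed in the world has none). Each returns a list of dicts, best first, with "confidence" (0 to 1); they miss things now and then, are a little off and sometimes report something else, mostly with a low value. They report only what shows in the picture. A call takes as long as a camera call.
- finder.search_frame(camera, thing): "bbox" ([left, top, width, height] in pixels, round what is visible of it).
- finder.regions_of(camera, thing): "region" (400x640 bool, what is visible of it) and "bbox" ([left, top, width, height] in pixels, round what is visible of it).
- finder.place_of(camera, thing): "xy" ([column, row] in pixels: a listed point, or the origin of a listed thing).
The state is a dict: "clock": time; "joints": joint angles; "dq": joint speeds; "joint_efforts": joint torques, N m; "position": TCP position; "ee_rot": TCP orientation; "force": force on the tool from outside, world axes, zero at the start; "ft_torque": the same for the moment, N m; "width": opening from 0.0 (shut) to 1.0 (fully open).
Only numpy, scipy, OpenCV 4.12 (cv2) and the standard library are available. Lean on these libraries where they do the work, as an engineer would, in place of code of your own. Each camera call takes 0.05 s, during which the arm holds its last target.

## Working session

There is one attempt and no reset: what is moved stays moved. The work goes in short steps, Python scripts to look and compute and a tool call to move; the robot and the scene stay as the last step left them, time stands still between calls to the robot, and variables do not carry over. Pictures are saved under pics/ and viewed, and the job is handed in when it is done.

Besides the shell and the picture viewer there is one more tool, called after "Request:" as name(argument=value, ...) on one line, values as JSON. send_rows: Moves the arm, as the interface text tells. Its arguments: {"type":"object","properties":{"rows":{"type":"array"},"grip_force":{"type":"number"}},"required":["rows"]}

```bash
mkdir -p pics; ls; cat > h.py <<'E'
import numpy as np, cv2
from scipy.spatial.transform import Rotation as R
from cell import arm, optics, finder
def save(im,n): cv2.imwrite('pics/'+n+'.png',cv2.cvtColor(im,cv2.COLOR_RGB2BGR))
E
python3 - <<'E'
from h import *
s=arm.observe(); print(s)
for c in ['side','top']:
    im,d=optics.get_image(c); save(im,c+'0'); np.save(c+'0.npy',d); k=optics.get_calibration(c); print(c,k)
    for t in ['plate','stand','collar','hole_left','hole_right','home','cup','jar']:
        if c=='top':
            r=finder.place_of(c,t); print(t,[(np.round(x['xy'],1).tolist(),round(x['confidence'],2)) for x in r[:2]])
print(arm.observe()['clock'])
E
```

```text
pics
{'clock': 0.0, 'joints': array([ 1.21337744,  0.43519477,  0.02496339,  1.57410532, -0.01158607,
        1.1339868 , -0.07509643]), 'dq': array([-0.00154932, -0.00029769,  0.00068574, -0.00031823, -0.0008965 ,
       -0.00151391, -0.00034394]), 'joint_efforts': array([ 8.27242711e-04, -6.67857385e+01,  9.85320881e-01, -3.14464581e+01,
       -6.04661275e-02,  4.30082367e-02,  1.68421166e-04]), 'position': array([ 0.15736008, -0.60433697,  0.2259592 ]), 'ee_rot': array([ 1.02038336,  1.32035537, -1.01900711]), 'force': array([ 0.05830148,  0.75338892, -0.03501041]), 'ft_torque': array([-0.04363369,  0.01635577, -0.02258302]), 'width': 0.9990143379668911}
side {'camera_matrix': array([[385.47208796,   0.        , 314.9125972 ],
       [  0.        , 385.47208796, 200.03680036],
       [  0.        ,   0.        ,   1.        ]]), 'D': array([-0.0212887,  0.       ,  0.       ,  0.       ,  0.       ]), 'position': array([0.02173931, 0.94041671, 0.85125628]), 'orientation': array([ 0.28917631, -1.26303894, -2.40027607])}
top {'camera_matrix': array([[378.27785116,   0.        , 328.20623247],
       [  0.        , 378.27785116, 191.86241638],
       [  0.        ,   0.        ,   1.        ]]), 'D': array([-0.02529571,  0.        ,  0.        ,  0.        ,  0.        ]), 'position': array([0.27646585, 0.01445624, 1.15791491]), 'orientation': array([ 0.13150881, -0.15606419, -1.56530208])}
plate [([341.6, 167.5], 0.92), ([372.8, 175.1], 0.63)]
stand [([341.2, 200.9], 0.56)]
collar [([342.8, 163.0], 0.73), ([338.9, 182.5], 0.5)]
hole_left [([315.3, 186.0], 0.77)]
hole_right [([374.0, 177.6], 0.95)]
home [([343.6, 182.8], 0.9), ([342.8, 166.1], 0.2)]
cup [([275.4, 219.6], 0.68)]
jar [([271.7, 155.8], 0.47)]
0.5
```

View pics/top0.png

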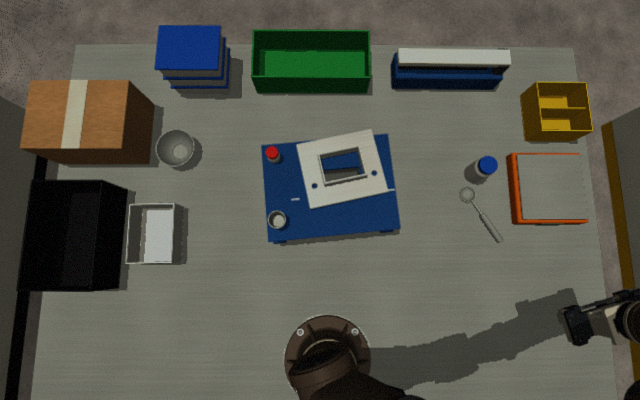

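View pics/side0.png

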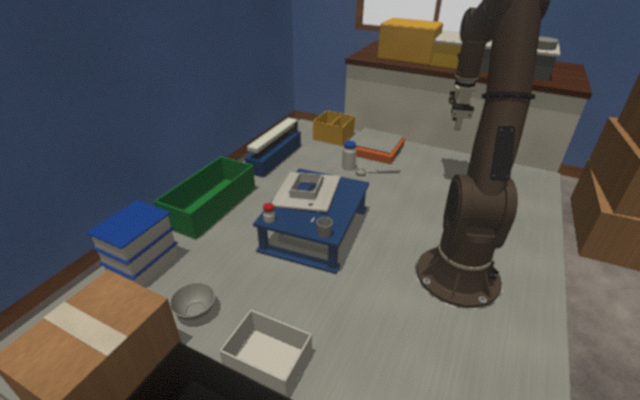

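```bash
python3 - <<'E'
import cv2
im=cv2.imread('pics/top0.png')[90:270,240:440]
cv2.imwrite('pics/top0z.png',cv2.resize(im,None,fx=3.3,fy=3.3,interpolation=cv2.INTER_CUBIC)[:600])
im=cv2.imread('pics/side0.png')[60:280,200:460]
cv2.imwrite('pics/side0z.png',cv2.resize(im,None,fx=2.7,fy=2.7,interpolation=cv2.INTER_CUBIC)[:600])
E
```

```text
(no output)
```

View pics/top0z.png

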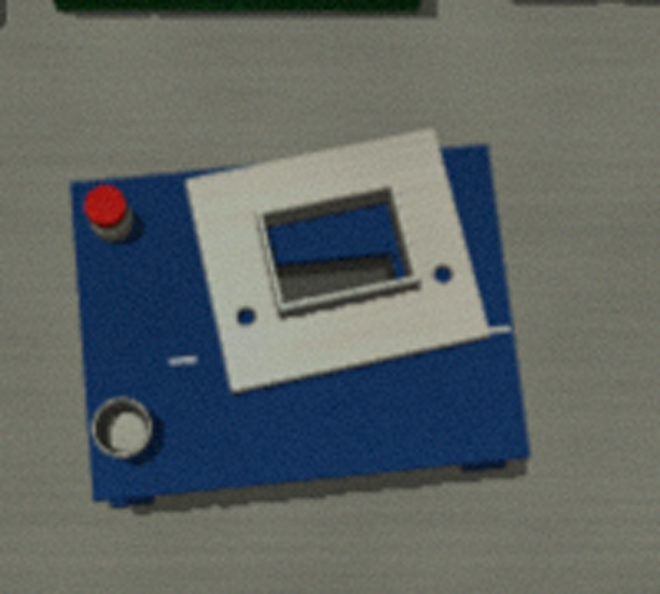

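View pics/side0z.png

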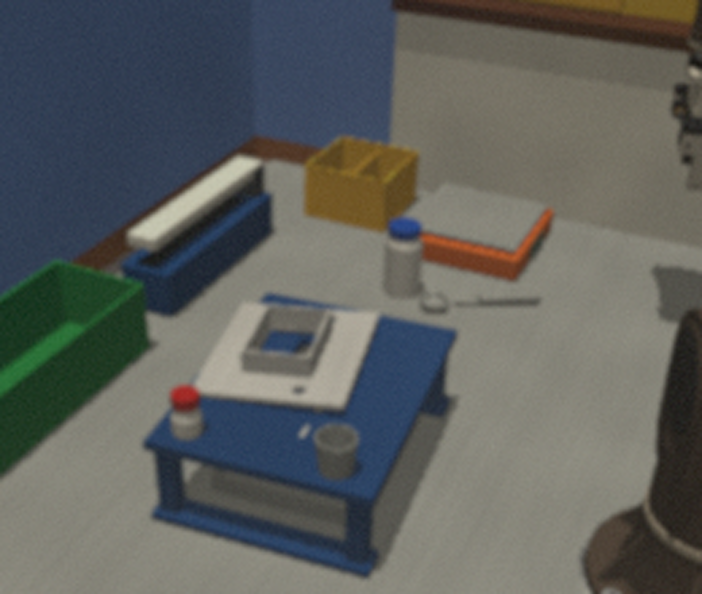

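The top view shows the plate, about 35 mm towards +x and turned counter-clockwise. In the full image its corners are at about (297,145), (371,129), (388,191) and (310,208), and the deck corners are at (262,145), (387,134), (400,229) and (269,241). I'll fit both poses.

```bash
cat >> h.py <<'E'
from scipy.optimize import least_squares
def proj(c,P,T=None):
    k=optics.get_calibration(c)
    if T is None:
        Rw=R.from_rotvec(k['orientation']).as_matrix(); t=k['position']
    else: Rw=T[:3,:3]; t=T[:3,3]
    p=(np.atleast_2d(P)-t)@Rw; p=p*[1,-1,-1]
    return cv2.projectPoints(p,np.zeros(3),np.zeros(3),k['camera_matrix'],k['D'])[0][:,0]
def standT(s):
    M=np.eye(4); M[:3,:3]=R.from_euler('z',s[2]).as_matrix(); M[:2,3]=s[:2]; return M
def plate2stand(q,flat=False):
    # q: x,y(of plate origin in stand), yaw ; tilt computed
    x,y,th=q
    if flat: tilt,z0=0.,.12
    else:
        d=95+x*1000  # stand x of +x edge (mm), pins at 0
        tilt=np.arctan2(11,d); z0=.12+.095*np.sin(tilt)
    M=np.eye(4); M[:3,:3]=(R.from_euler('y',tilt)*R.from_euler('z',th)).as_matrix(); M[:3,3]=[x,y,z0]; return M
def tf(M,P): P=np.atleast_2d(P); return P@M[:3,:3].T+M[:3,3]
E
cat > fit.py <<'E'
from h import *
z=lambda a:np.array(a)/3.3+[240,90]
deckpx=z([(72,183),(487,145),(528,458),(95,500)])
deckP=np.array([[.165,.215,.12],[.165,-.15,.12],[-.11,-.15,.12],[-.11,.215,.12]])
linepx=z([(170,361),(196,358)])  # left line visible part
f=lambda s:np.r_[(proj('top',tf(standT(s),deckP))-deckpx).ravel()]
r=least_squares(f,[.45,0,.0]);S=r.x;print('stand',S,np.round(r.fun,1))
print('home px',proj('top',tf(standT(S),[[.035,0,.12],[0,.142,.12],[0,-.147,.12],[0,.085,.131],[0,-.085,.131]])))
print('line left px',linepx, 'line right end ~',z([(511,328)]))
pp=z([(188,180),(434,128),(490,332),(233,390),(246,316),(443,273)])
pP=np.array([[.095,.11,.006],[.095,-.11,.006],[-.095,-.11,.006],[-.095,.11,.006],[-.035,.085,.006],[-.035,-.085,.006]])
g=lambda q:(proj('top',tf(standT(S)@plate2stand(q),pP))-pp).ravel()
r=least_squares(g,[.06,0,.05]);print('plate',r.x,np.round(r.fun,1))
np.save('S.npy',S);np.save('q.npy',r.x)
M=standT(S)@plate2stand(r.x);print('plate world',M[:3,3],'yaw',np.arctan2(M[1,0],M[0,0]),'home w',tf(standT(S),[.035,0,.12]))
s=arm.observe();print(R.from_rotvec(s['ee_rot']).as_matrix().round(3)); print(optics.get_calibration('wrist'))
E
python3 fit.py
```

```text
stand [ 0.46057061 -0.0414402   0.09807939] [-0.5 -0.3  0.5 -0.2  0.7 -0.  -0.7  0.3]
home px [[341.07255667 182.53788618]
 [291.56449626 199.59643353]
 [394.48227518 189.81208214]
 [311.91001655 196.98583935]
 [373.10392891 191.17206699]]
line left px [[291.51515152 199.39393939]
 [299.39393939 198.48484848]] line right end ~ [[394.84848485 189.39393939]]
plate [ 0.07507847 -0.00592306  0.12441696] [-0.6 -0.3 -0.1 -0.2  0.2  0.5 -0.1  0.2  0.3 -0.2  0.2 -0.1]
plate world [ 0.53586826 -0.03998294  0.12613141] yaw 0.22275361060159612 home w [[ 0.49540241 -0.03801292  0.12      ]]
[[-0.     0.968  0.252]
 [ 0.     0.252 -0.968]
 [-1.    -0.    -0.   ]]
{'camera_matrix': array([[302.80399771,   0.        , 322.35263035],
       [  0.        , 302.80399771, 202.28716798],
       [  0.        ,   0.        ,   1.        ]]), 'D': array([-0.05321149,  0.        ,  0.        ,  0.        ,  0.        ]), 'T_tool_cam': array([[ 7.93466490e-04,  2.76504379e-01, -9.61012330e-01,
        -1.57825284e-01],
       [-6.58677390e-04,  9.61012569e-01,  2.76503904e-01,
         7.38312786e-02],
       [ 9.99999468e-01,  4.13600511e-04,  9.44658452e-04,
         3.65795548e-04],
       [ 0.00000000e+00,  0.00000000e+00,  0.00000000e+00,
         1.00000000e+00]])}
```

Request:
send_rows(rows=[[[-5,36,-32,0,0,0,65],[-10,72,-64,0,0,0,65],[-20,108,-96,0,0,0,65],[-20,144,-128,0,0,0,65],[-20,180,-160,0,0,0,65],[-20,216,-191,0,0,0,65],[-20,252,-223,0,0,0,65],[-20,288,-255,0,0,0,65]]])

```text
clock: 1.3
position: [0.3728, -0.2838, 0.2471]
ee_rot: [1.019, 1.318, -1.02]
force: [1.5, 0.0, -0.5]
width: 0.652
```

Request:
send_rows(rows=[[[0,36,-32,0,0,0,65],[0,72,-64,0,0,0,65],[0,108,-96,1,0,0,65],[0,144,-128,1.8,0,0,65],[0,180,-160,1.8,0,0,65],[0,221,-195,1.8,0,0,65],[0,221,-195,1.8,0,0,65],[0,221,-195,1.8,0,0,65]]])

```text
clock: 2.1
position: [0.5371, -0.0395, 0.2465]
ee_rot: [1.041, 1.308, -1.041]
force: [-0.4, -0.6, 0.6]
width: 0.645
```

```bash
cat > look.py <<'E'
from h import *
import sys
n=sys.argv[1]
s=arm.observe(); im,d=optics.get_image('wrist'); save(im,n); np.save(n+'.npy',d)
Tt=np.eye(4);Tt[:3,:3]=R.from_rotvec(s['ee_rot']).as_matrix();Tt[:3,3]=s['position']
np.save(n+'_T.npy',Tt@optics.get_calibration('wrist')['T_tool_cam'])
print(s['clock'],s['position'].round(4),Tt[:3,:3].round(3).tolist(),s['force'].round(2),s['width'])
E
python3 look.py w1
```

```text
2.1 [ 0.5371 -0.0395  0.2465] [[-0.0, 0.974, 0.225], [0.0, 0.225, -0.974], [-1.0, -0.0, -0.001]] [-0.37 -0.56  0.56] 0.6446098628830269
```

View pics/w1.png

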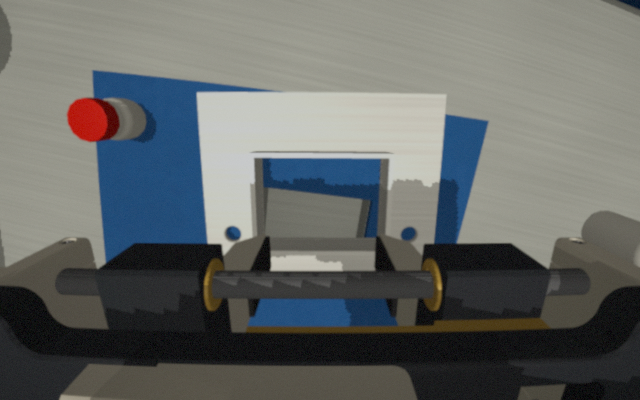

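Wrist view: the plate's +x edge lies between (197,93) and (446,95), with holes at (232,233) and (409,233). The collar interior is straight below the gripper and the fingers are at columns 225–270 and 380–425. I'll check this against the model projection.

```bash
python3 - <<'E'
from h import *
S=np.load('S.npy');q=np.load('q.npy');T=np.load('w1_T.npy')
P=[[.095,.11,.006],[.095,-.11,.006],[-.035,.085,.006],[-.035,-.085,.006],[.04,.055,.036],[.04,-.055,.036]]
print(proj('wrist',tf(standT(S)@plate2stand(q),P),T).round(1).tolist())
print(proj('wrist',tf(standT(S),[[.165,.215,.12],[.165,-.15,.12]]),T).round(1).tolist())
px=np.array([(197,93),(446,95),(232,233),(409,233)])
g=lambda q:(proj('wrist',tf(standT(S)@plate2stand(q),P[:4]),T)-px).ravel()
r=least_squares(g,q);print(r.x,r.fun.round(1))
M=standT(S)@plate2stand(r.x);print(M[:3,3],np.arctan2(M[1,0],M[0,0]))
E
```

```text
[[197.4, 92.3], [447.6, 93.4], [233.8, 234.1], [410.6, 234.3], [254.9, 157.5], [390.7, 157.9]]
[[93.0, 70.4], [489.4, 121.8]]
[ 0.07481461 -0.00462373  0.12108219] [-0.7 -1.   0.4 -1.1  0.3  1.   0.   1.7]
[ 0.53547844 -0.03871569  0.1261409 ] 0.21941286156287604
```

Request:
send_rows(rows=[[[20,0,0,0,0,-3,65],[45,0,0,0,0,-7,65],[65,0,0,0,0,-7,65],[80,0,0,0,0,-7,65],[95,0,0,0,0,-7,65],[110,0,0,0,0,-7,65],[120,0,0,0,0,-7,65],[120,0,0,0,0,-7,65]]])

```text
clock: 2.95
position: [0.5354, -0.0428, 0.1258]
ee_rot: [0.973, 1.385, -1.138]
force: [-0.5, 0.4, -0.6]
width: 0.649
```

```bash
python3 look.py w2
```

```text
2.95 [ 0.5354 -0.0428  0.1258] [[-0.121, 0.968, 0.219], [-0.027, 0.218, -0.976], [-0.992, -0.124, 0.0]] [-0.55  0.38 -0.55] 0.6491713719982942
```

View pics/w2.png

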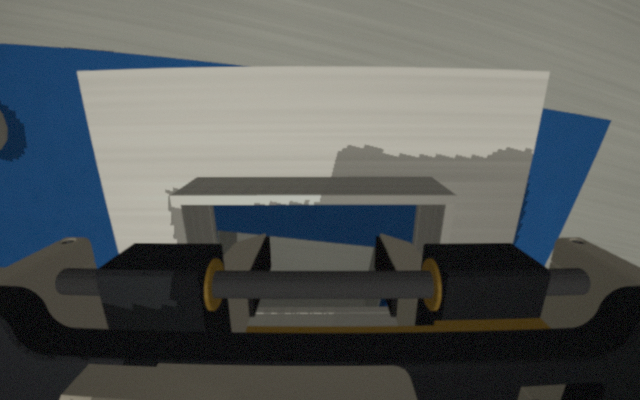

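Request:
send_rows(rows=[[[0,0,-4,0,0,0,65],[0.5,-5,-4,0,0,0,70],[1.3,-10,-4,0,0,0,75],[2,-15,-4,0,0,0,75],[2.5,-20,-4,0,0,0,75],[3,-24,-4,0,0,0,75],[3.3,-26,-4,0,0,0,75],[3.3,-26,-4,0,0,0,75]]])

```text
clock: 3.8
position: [0.51, -0.0431, 0.1267]
ee_rot: [0.973, 1.384, -1.135]
force: [0.3, 0.2, 0.0]
width: 0.749
```

```bash
cat > st.py <<'E'
from h import *
s=arm.observe();S=np.load('S.npy');p=tf(np.linalg.inv(standT(S)),s['position'])[0]
m=R.from_rotvec(s['ee_rot']).as_matrix()
print('t',s['clock'],'TCP stand mm',(p*1000).round(1),'tool yaw rel stand deg',np.degrees(np.arctan2(-m[0,2],m[1,2])-np.pi-S[2])%360 ,'F stand',(standT(S)[:3,:3].T@s['force']).round(2),'w',s['width'])
print('stand axes in tool', (m.T@standT(S)[:3,:3]).round(3).tolist())
E
python3 st.py;python3 look.py w3
```

```text
t 3.8 TCP stand mm [ 49.   -6.5 126.7] tool yaw rel stand deg 7.165412251034752 F stand [0.27 0.22 0.04] w 0.7492730415335314
stand axes in tool [[-0.121, -0.015, -0.993], [0.985, 0.124, -0.122], [0.125, -0.992, 0.0]]
3.8 [ 0.51   -0.0431  0.1267] [[-0.119, 0.968, 0.221], [-0.027, 0.22, -0.975], [-0.993, -0.122, 0.0]] [0.25 0.24 0.04] 0.7492730415335314
```

View pics/w3.png

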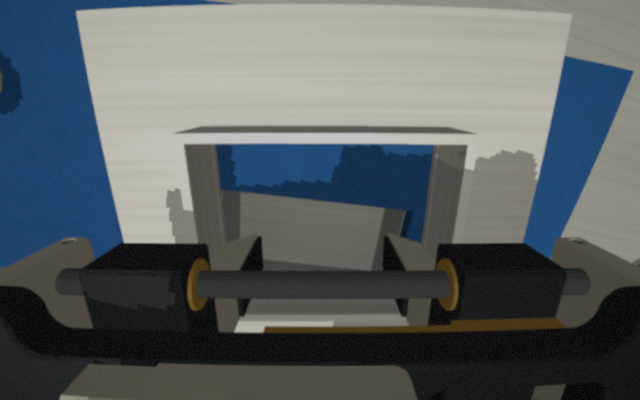

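Request:
send_rows(rows=[[[0.3,-2.7,-0.8,0.8,0.1,0,75],[0.6,-5.3,-1.7,1.6,0.2,0,75],[1,-8,-2.5,2.4,0.3,0,75],[1.3,-10.6,-3.4,3.2,0.4,0,75],[1.6,-13.3,-4.2,4,0.5,0,75],[2,-16,-5,4.8,0.6,0,75],[2.3,-18.6,-5.9,5.5,0.7,0,75],[2.6,-21.2,-6.7,6,0.7,0,75]]])

```text
clock: 4.65
position: [0.4902, -0.0414, 0.1276]
ee_rot: [1.059, 1.341, -1.21]
force: [6.7, -0.5, 3.7]
width: 0.753
```

```bash
python3 st.py;python3 look.py w4; python3 - <<'E'
from h import *
im,d=optics.get_image('top'); save(cv2.resize(im[90:270,240:440],None,fx=3.3,fy=3.3,interpolation=cv2.INTER_CUBIC),'top4')
E
```

```text
t 4.65 TCP stand mm [ 29.5  -2.8 127.6] tool yaw rel stand deg 1.0746478672011222 F stand [ 6.61 -1.19  3.73] w 0.7528920314469824
stand axes in tool [[-0.117, -0.004, -0.993], [0.993, 0.018, -0.117], [0.019, -1.0, 0.002]]
4.65 [ 0.4902 -0.0414  0.1276] [[-0.116, 0.986, 0.117], [-0.015, 0.116, -0.993], [-0.993, -0.117, 0.002]] [ 6.69 -0.53  3.73] 0.7528920314469824
```

View pics/w4.png

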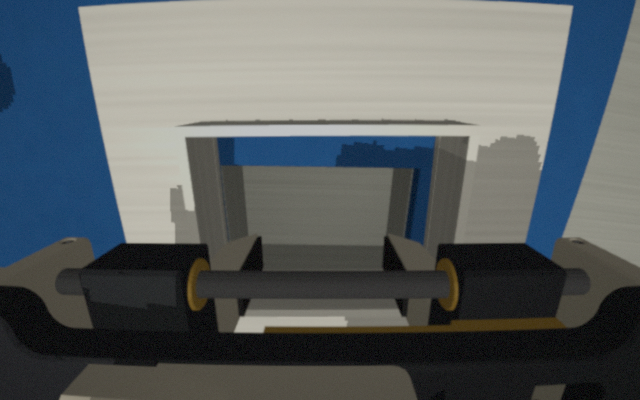

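View pics/top4.png

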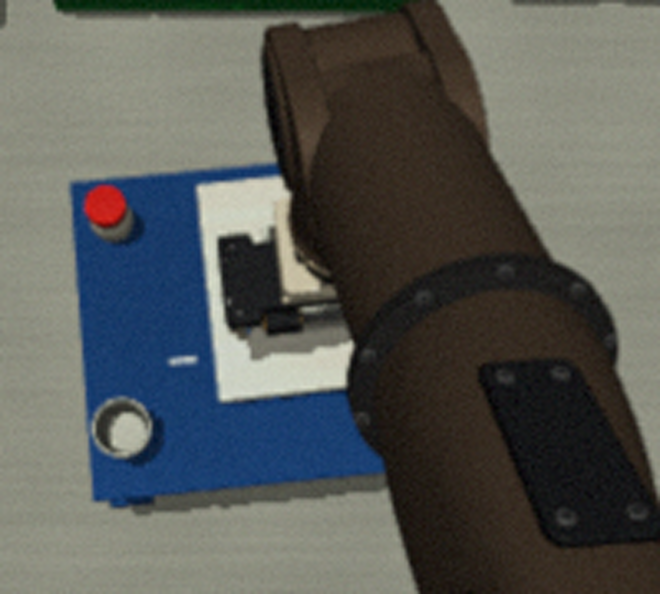

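```bash
cat > fw.py <<'E'
from h import *
def fit(n,P,px,q0,flat=False):
    S=np.load('S.npy');T=np.load(n+'_T.npy')
    g=lambda q:(proj('wrist',tf(standT(S)@plate2stand(q,flat),P),T)-np.array(px)).ravel()
    r=least_squares(g,q0);print(n,'flat' if flat else 'tilt',(r.x[:2]*1000).round(1),np.degrees(r.x[2]).round(2),r.fun.round(1))
C=[[.095,.11,.006],[.095,-.11,.006],[.04,.055,.036],[.04,-.055,.036]]
E
python3 - <<'E'
from fw import *
fit('w3',C,[(78,11),(572,15),(185,145),(467,145)],[.07,0,.1])
fit('w4',C,[(80,8),(573,7),(187,137),(468,137)],[.06,0,.0])
E
```

```text
w3 tilt [74.4 -5. ] 6.86 [-1.9  0.2  1.  -0.1 -1.  -0.   1.7  1. ]
w4 tilt [57.4 -4.8] 1.17 [-0.9 -0.3  0.3  0.3 -1.8  0.8  2.4  0.1]
```

Request:
send_rows(rows=[[[-1,-0.5,-0.5,0.2,0,0,75],[-1,-2.5,-1.2,0.4,0,0,75],[-0.8,-5,-2,0.6,0.1,0,75],[-0.6,-7.5,-2.8,0.8,0.1,0,75],[-0.4,-10,-3.6,1,0.1,0,75],[-0.1,-12,-4.3,1.2,0.1,0,75],[0.1,-14,-4.8,1.2,0.1,0,75],[0.1,-14,-4.8,1.2,0.1,0,75]]])

```text
clock: 5.55
position: [0.4719, -0.038, 0.1278]
ee_rot: [1.07, 1.339, -1.23]
force: [0.3, -0.6, 0.0]
width: 0.749
```

```bash
python3 st.py;python3 look.py w5
```

```text
t 5.55 TCP stand mm [ 11.6   2.3 127.8] tool yaw rel stand deg 359.9389377942312 F stand [ 0.29 -0.65  0.03] w 0.7493118054516744
stand axes in tool [[-0.125, -0.001, -0.992], [0.992, -0.001, -0.125], [-0.001, -1.0, 0.001]]
5.55 [ 0.4719 -0.038   0.1278] [[-0.124, 0.988, 0.097], [-0.013, 0.096, -0.995], [-0.992, -0.125, 0.001]] [ 0.35 -0.62  0.03] 0.7493118054516744
```

View pics/w5.png

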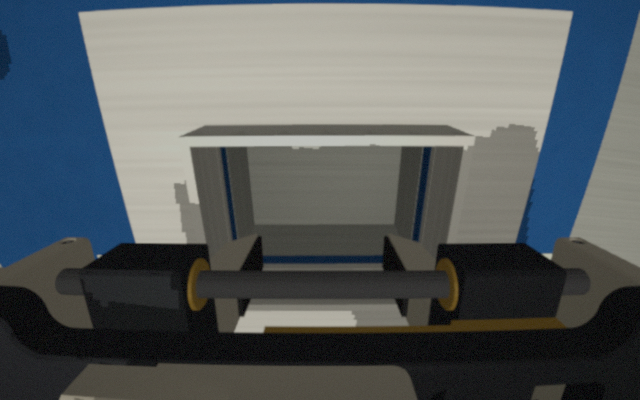

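```bash
python3 - <<'E'
from fw import *
px=[(80,13),(573,11),(191,147),(463,147)]
fit('w5',C,px,[.04,0,.0]);fit('w5',C,px,[.04,0,.0],True)
S=np.load('S.npy');T=np.load('w5_T.npy')
d=np.load('w5.npy');k=optics.get_calibration('wrist')
def pt(c,r):
    z=np.median(d[r-2:r+3,c-2:c+3]); u=cv2.undistortPoints(np.array([[[c,r]]],float),k['camera_matrix'],k['D'])[0,0]
    p=np.array([u[0]*z,-u[1]*z,-z]); return (tf(np.linalg.inv(standT(S)),tf(T,p))[0]*1000).round(1)
for c,r in [(120,25),(320,20),(540,25),(140,150),(150,220),(320,110),(520,210),(500,100),(30,150),(600,180)]: print((c,r),pt(c,r))
E
```

```text
w5 tilt [36.4 -0.1] 0.09 [-0.7  2.3 -0.2  3.1 -6.  -1.1  6.7 -2. ]
w5 flat [37.6 -0.2] 0.11 [-1.1 -0.1  0.5  0.5 -0.6  0.6  1.1 -0.3]
(120, 25) [126.5  91.7 126.1]
(320, 20) [126.5   2.8 125.8]
(540, 25) [126.6 -95.7 125.6]
(140, 150) [ 69.9  94.5 126.4]
(150, 220) [ 30.3  98.1 126.5]
(320, 110) [ 88.4   3.  126.1]
(520, 210) [  35.9 -107.5  126.4]
(500, 100) [ 93.7 -83.3 125.9]
(30, 150) [ 69.6 162.1 120.1]
(600, 180) [ 1.04e+01 -2.78e+02 -2.00e-01]
```

The plate's top is now at 126 mm throughout, so it is flat and has seated at about (37, 0) with 0.1° of yaw. Next I free the fingers from the walls and retreat.

Request:
send_rows(rows=[[[0,2,1,0,0,0,70],[-1,6,2,0,0,0,62],[-1.3,12,2,0,0,0,60],[-2,18,2,0,0,0,60],[-8,19,2,0,0,0,60],[-20,20,2,0,0,0,60],[-40,22,2,0,0,3,60],[-65,25,2,0,0,7,60]]])

```text
clock: 6.4
position: [0.5068, -0.0365, 0.1905]
ee_rot: [1.137, 1.252, -1.137]
force: [-0.9, 0.1, -0.1]
width: 0.596
```

Request:
send_rows(rows=[[[-30,0,0,0,0,0,60],[-60,0,20,0,0,0,60],[-80,0,60,0,0,0,60],[-80,0,110,0,0,0,60],[-80,0,160,0,0,0,60],[-80,0,210,0,0,0,60],[-80,0,260,0,0,0,60],[-80,0,300,0,0,0,60]]])

```text
clock: 7.2
position: [0.5348, -0.3386, 0.2713]
ee_rot: [1.137, 1.25, -1.14]
force: [-0.0, -0.0, -0.1]
width: 0.601
```

```bash
python3 st.py; python3 - <<'E'
from h import *
im,d=optics.get_image('top'); save(im,'top6');np.save('top6.npy',d); save(cv2.resize(im[90:270,240:440],None,fx=3.3,fy=3.3,interpolation=cv2.INTER_CUBIC),'top6z')
im,d=optics.get_image('side'); save(im,'side6');save(cv2.resize(im[60:280,200:460],None,fx=2.7,fy=2.7,interpolation=cv2.INTER_CUBIC),'side6z')
E
```

```text
t 7.2 TCP stand mm [  44.7 -303.   271.3] tool yaw rel stand deg 359.829377308108 F stand [-0.03 -0.04 -0.12] w 0.6006155473422844
stand axes in tool [[0.001, -0.003, -1.0], [1.0, -0.003, 0.001], [-0.003, -1.0, 0.003]]
```

View pics/top6z.png

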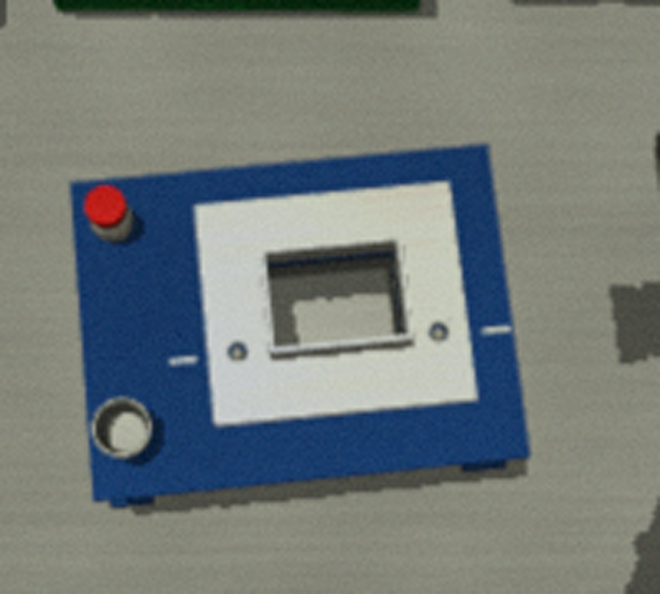

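View pics/side6z.png

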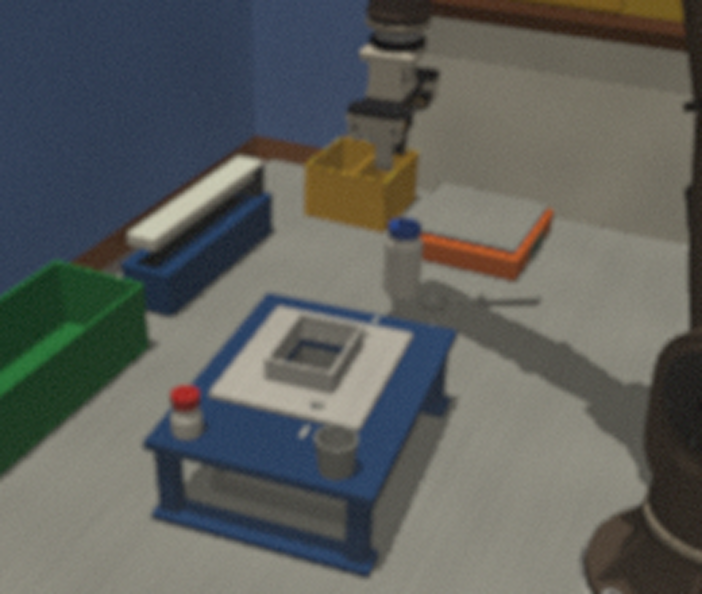

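The pins show as grey discs in both holes, at (237,350) and (438,331) in the zoom, in line with the white deck lines. The cup and jar are unmoved. One numeric check, then I hand in.

```bash
python3 - <<'E'
from h import *
S=np.load('S.npy');z=lambda a:np.array(a)/3.3+[240,90]
pp=z([(194,205),(450,182),(478,399),(214,425),(237,350),(438,331)])
pP=np.array([[.095,.11,.006],[.095,-.11,.006],[-.095,-.11,.006],[-.095,.11,.006],[-.035,.085,.006],[-.035,-.085,.006]])
for fl in (True,False):
    r=least_squares(lambda q:(proj('top',tf(standT(S)@plate2stand(q,fl),pP))-pp).ravel(),[.035,0,0]);print(fl,r.x,r.fun.round(1),r.cost)
d=np.load('top6.npy');k=optics.get_calibration('top');M=np.eye(4);M[:3,:3]=R.from_rotvec(k['orientation']).as_matrix();M[:3,3]=k['position']
def H(p):
    c,r=np.round(p).astype(int);zz=np.median(d[r-1:r+2,c-1:c+2]);u=cv2.undistortPoints(np.array([[p]],float),k['camera_matrix'],k['D'])[0,0]
    return (tf(M,np.array([u[0],-u[1],-1])*zz)[0,2]*1000).round(1)
for x,y in [(.085,.1),(.085,0),(.085,-.1),(-.085,.1),(-.085,0),(-.085,-.1)]:
    print('plate top',x,y,H(proj('top',tf(standT(S),[.035+x,y,.126]))[0]))
for x,y in [(-.09,0),(.15,0),(.03,.16)]: print('deck',H(proj('top',tf(standT(S),[x,y,.12]))[0]))
E
```

```text
True [ 0.03784185 -0.00039612  0.00057484] [ 0.2 -0.1 -0.3 -0.2 -0.4 -0.   0.1 -0.1  0.2  0.2  0.2  0.2] 0.2322429659767636
False [ 0.03600808  0.00022537 -0.00153323] [ 0.1  0.4 -0.4  0.5  0.3 -0.3 -0.5 -0.5 -0.1 -0.1  0.5 -0. ] 0.7431490699155058
plate top 0.085 0.1 128.2
plate top 0.085 0 127.0
plate top 0.085 -0.1 127.3
plate top -0.085 0.1 128.7
plate top -0.085 0 127.1
plate top -0.085 -0.1 127.1
deck 122.0
deck 121.4
deck 122.3
```

```bash
python3 -c "
from h import *
print(arm.sign_off(), arm.observe()['clock'])"
```

```text
the job is handed in; nothing more can be done
the job is handed in; nothing more can be done
```

The hopper plate now sits on both locating pins, flat on the deck. The arm is clear, about 300 mm to the right of the stand and well above it, and I handed the job in after about 7 s. I put both fingertips inside the collar and slid the plate about 37 mm towards -x and 5 mm to the left while turning it back 7°. The largest push read at the end of a move was about 8 N.

**Last checks:**
- **Flatness:** The top of the plate is level to within 2 mm across six points in the top camera. It is 5 to 7 mm above the deck, for a 6 mm plate.
- **Position:** The fitted yaw is 0.03° and the sideways error 0.4 mm. Steel pin tips show in both holes, in line with the white lines.
- **Force:** The wrist force reads zero.
- **Surroundings:** The cup and jar look unmoved. I did not check the other objects one by one, but the arm touched nothing except the plate.

**One small disagreement:** the fit puts the plate at stand x ≈ 37.8 mm instead of 35 mm. I put this down to fit and calibration error plus play in the holes, since the plate lies flat with the pins showing through. Height readings also came out 1 to 2 mm high everywhere, deck included, which matches the stated calibration error.

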